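Check the pull tester in the biscuit packing room

TASK

Check the pull tester: first gently stand the biscuit pack that blocks its slide upright in the free middle of the tray, then press the large round key and then the square key. Pull the sprung slide out until its pointer is level with the set-marker, hold it there for at least one second and lead it back fully home without letting it snap, then press the bar-shaped key to store the check. Press each key fully down and let it up again, leave the small round key alone, and do not disturb the marker or the other things standing about.

Things in the scene. Friction and masses are not known exactly. Their poses are not given: they have to be found in the camera images.
- tester: white pull tester, 220 mm (x) by 150 mm (y), fixed. Origin under its centre, front (-x) to the robot. Flat bed 50 mm high. A head as wide as the bed overhangs its back: local x 55 to 110 mm, underside 175 mm and top 240 mm above the table; below it a back wall begins at local x = 85 mm. The slide runs on the bed along x at local y = 0
- draw (a joint): draw of the sprung slide in m: 0 = fully home, grows as it is pulled out towards the tester's front (-x of the tester), at most 0.110. A spring pulls it home with about 3 N at 0 and 12 N at 0.100
- grip (a point): middle of the slide's black upright paddle (20 mm along tester x, 12 mm across y, top 53 mm above the bed, on a 36 x 50 x 8 mm carriage); the point is 38 mm above the bed, 88 mm above the table. At home it is at tester local x = 45 mm, at the edge of the overhanging head: no room for a gripper pointing straight down
- pointer (a point): tip of the thin pointer that sticks out sideways (tester +y) from the carriage, 5.5 mm above the bed; it moves with the slide
- mark (a point): tip of the small steel set-marker clip (8 x 12 mm, 9 mm tall) on the scale beside the slide, at tester local y = 49 mm, clip from there to y = 65 mm. It could be pushed along the scale but must stay. The pointer is level with it when both points have the same local x in the tester's frame
- console: grey key console, 115 mm (x) by 170 mm (y), fixed. Origin under its centre, front (-x) to the robot. Its face rises away from the front at 0.61 rad (35 degrees): outward normal (-0.573, 0, 0.820) in its frame; face centre 75 mm above the table, upper edge 115 mm. Four keys on it, 80 mm apart across y and 58 mm apart up the slope
- bigkey_top (a point): large round grey spring key on the console, standing 13 mm proud of the face; this point is the centre of its top when it is up (it sinks with the key); 26 mm diameter, upper row, console +y side
- squarekey_top (a point): square grey spring key on the console, standing 13 mm proud of the face; this point is the centre of its top when it is up (it sinks with the key); 22 x 22 mm, lower row, -y side
- barkey_top (a point): bar-shaped grey spring key on the console, standing 13 mm proud of the face; this point is the centre of its top when it is up (it sinks with the key); 36 mm across y, 14 mm up the slope, lower row, +y side
- smallkey_top (a point): small round grey spring key on the console, standing 13 mm proud of the face; this point is the centre of its top when it is up (it sinks with the key); 16 mm diameter, upper row, -y side; not to be pressed
- bigkey (a joint): travel of the large round key in m: 0 = up, 0.006 = fully down (about 5 N), springs back
- squarekey (a joint): travel of the square key in m: 0 = up, 0.006 = fully down (about 5 N), springs back
- barkey (a joint): travel of the bar-shaped key in m: 0 = up, 0.006 = fully down (about 5 N), springs back
- smallkey (a joint): travel of the small round key in m: 0 = up, 0.006 = fully down (about 5 N), springs back
- pack: upright banded block of square biscuits, 46 x 46 mm, 80 mm tall, about 160 g, rigid; origin at the centre of its underside. It stands at the start on the tester's bed, in the way of the slide
- tray: shallow aluminium tray, 130 mm (its x) by 210 mm (its y), 25 mm high, walls and floor 4 mm; origin under its centre. A biscuit stack and a jar stand at its two ends (local y about +70 and -70 mm, either way round); its middle is free
- stack: bystander in the tray: short banded biscuit stack 44 x 44 mm, 56 mm tall, origin under its centre
- jar: bystander in the tray: small jar 42 mm diameter, 70 mm tall, origin under its centre
- tape: bystander: roll of tape lying flat, 70 mm diameter, 24 mm high, origin under its centre
- scraper: bystander: spatula lying flat, long axis x, about 15 mm high
- mug: bystander: steel mug, 72 mm diameter, 85 mm tall, origin under its centre
- tallstack: bystander: biscuit stack 60 x 60 mm, 100 mm tall, origin under its centre
- spray: bystander: white bottle, 60 mm diameter, 170 mm tall, origin under its centre
There are look-alikes about, which are no part of the job. What is shaped like the pack but black or yellow is not meant.

How it is judged:
On the way, in this order (a step that is already met when the one before it is completed fails the run):
1. the biscuit pack stands upright in the free middle of the tray, let go (x of pack in the frame of tray between -0.04 and 0.04 m and y of pack in the frame of tray between -0.045 and 0.045 m and z of pack in the frame of tray below 0.01 m and angle between pack's own z axis and vertical below 0.12 rad and linear speed of pack below 0.03 m/s and contact force between the fingers and pack below 0.1 N), for 0.2 s.
2. the large round key is pressed down, alone (value of joint bigkey above 0.004 m and value of joint each of squarekey, barkey, smallkey below 0.002 m), for 0.05 s.
3. the square key is pressed down, alone (value of joint squarekey above 0.004 m and value of joint each of bigkey, barkey, smallkey below 0.002 m), for 0.05 s.
4. the slide is held with its pointer within 4 mm of the marker for a second (x of pointer in the frame of mark between -0.004 and 0.004 m and velocity of joint draw between -0.02 and 0.02 m/s), for 0.9 s.
5. the slide is fully home again (within 3 mm) (value of joint draw below 0.003 m), for 0.1 s.
6. the bar-shaped key is pressed down, alone (value of joint barkey above 0.004 m and value of joint each of bigkey, squarekey, smallkey below 0.002 m), for 0.05 s.
At the end, for the whole second after the job is handed in: the biscuit pack stands upright (within 7 degrees) and still on the floor of the tray, its centre within 40 mm (tray x) and 45 mm (tray y) of the tray's centre; the slide is fully home (within 3 mm) and all keys are up (within 2 mm) (x of pack in the frame of tray between -0.04 and 0.04 m and y of pack in the frame of tray between -0.045 and 0.045 m and z of pack in the frame of tray below 0.01 m and angle between pack's own z axis and vertical below 0.12 rad and linear speed of pack below 0.03 m/s and value of joint draw below 0.003 m and value of joint each of bigkey, squarekey, barkey, smallkey below 0.002 m); the robot touches nothing.
It fails at once if the pack is dropped (falls free by more than about 10 mm) or knocked (linear speed of pack above 0.45 m/s and contact force between the fingers and pack below 0.05 N).
It fails at once if the slide snaps back (faster than 0.35 m/s) (velocity of joint draw below -0.35 m/s).
It fails at once if the marker is shifted by more than 4 mm (distance of mark from where it was at the start of the episode above 0.004 m).
It fails at once if the small round key is pressed (value of joint smallkey above 0.003 m).
It fails at once if a bystander is moved more than 25 mm or tipped (distance of any of stack, jar, tape, scraper, mug, tallstack, spray from where it was at the start of the episode above 0.025 m or angle between any of stack, jar, tape, scraper, mug, tallstack, spray's own z axis and vertical above 0.4 rad).
It also fails if it takes over 72 s, if anything falls off the work surface, if the arm or the gripper's body presses on something with over 40 N, if the wrist force passes 120 N, or if a joint passes its speed limit or range.

ROBOT

A 7-joint arm with a two-finger parallel gripper is mounted at the origin on the work surface. World frame = base frame: x ahead of the robot, y to its left, z up, the work surface at z = 0. Lengths are in m, angles in rad, forces in N, time in s.
With the tool pointing down it reaches from about 0.4 to 0.85 m from the base axis. Payload 4.4 kg.
Tool frame: the origin (TCP) lies midway between the tips of the shut fingers; the grasp point (between the pads) lies 19 mm behind it; z points along the fingers, y is the line along which they close (so a half turn about z gives the same grasp; the last joint's range is limited). The gripper opens to 94 mm and grips with 3 to 60 N. Pads are 16 mm wide; open, the fingers measure 119 mm over their backs; the gripper's body (75 mm by 177 mm) begins 78 mm behind the grasp point.
Start: joints at [-1.216, 0.628, 0.038, 1.517, -0.027, 0.996, -0.02], TCP at [0.265, 0.593, 0.205] pointing down, gripper open.
Joint ranges: [-3.06, 3.06], [-0.37, 2.12], [-1.25, 1.32], [0.18, 2.47], [-1.1, 4.24], [0.23, 1.98], [-2.94, 2.94]. Speed limits (rad/s): [2.57, 2.57, 3.14, 3.14, 3.14, 3.14, 3.14].

INTERFACE

Orientations are given as a unit quaternion [w, x, y, z].
In Python, from workcell import env gives the robot as it stands.
- The arm moves only by the tool carry_out, never from a script. Its argument "deltas" is a list of rows, each a list of 3 entries, a list of its own where there are three numbers: the opening in per cent of the stroke, from 0 (shut) to 100 (fully open), then the shift along the world's x, y, z in cm, then the turn about the world's z in degrees. In form: [[fingers, [dx, dy, dz], spin], ...]. A call has 1 to 8 rows; each row is the pose to reach, as a shift and turn from the pose commanded when the call began; what a row does not reach only later rows make up. A row lasts 1/12 s, in which the tool goes at most 41.7 mm and 7.16 degrees, less where a joint would pass 70% of its speed; a pose out of reach is approached as far as the arm can. A call with a gripper value outside its range is refused whole. The fingers move at their own pace and stop on an object; "force" is the grip in N (left out, the last holds). Time passes only in rows, so rows that repeat a pose let the fingers close. It gives the time, the measured TCP pose, the force, the opening and the grip force at its end, in the units of the state.
- env.read_state(): the state, without advancing time (a new reading comes with each control period).
- env.get_image(name): name is "side" or "top"; returns a dict with "img" (384x512x3 uint8, red, green, blue), "fx", "fy", "cx", "cy" (pixels), "rvec" (rotation vector, rad) and "tvec" (3), from world to camera coordinates, as OpenCV has them. Camera axes: x right, y down, z forward; pixel columns grow to the right and rows downward; lengths in m; the calibration is good to about 2 mm. A picture is of the moment at which its call begins. There is no depth.
- env.finish_job(): hands the job in; it is judged then, once.
The state is a dict: "clock": time; "joint_positions": joint angles; "joint_velocities": joint speeds; "tau": joint torques, N m; "eef_pos": TCP position; "tcp_rot": TCP orientation; "contact_force": force on the tool from outside, world axes, zero at the start; "ft_torque": the same for the moment, N m; "opening": opening from 0.0 (shut) to 1.0 (fully open); "gripper_force": force on a finger pad.
Only numpy, scipy, OpenCV 4.12 (cv2) and the standard library are available. Lean on these libraries where they do the work, as an engineer would, in place of code of your own. Each camera call takes 0.05 s, during which the arm holds its last target. There are 200 camera calls.

## Working session

There is one attempt and no reset: what is moved stays moved. The work goes in short steps, Python scripts to look and compute and a tool call to move; the robot and the scene stay as the last step left them, time stands still between calls to the robot, and variables do not carry over. Pictures are saved under pics/ and viewed, at most 10 in all, crops included, and the job is handed in when it is done.

Besides the shell and the picture viewer there is one more tool, called as a command line: name --argument value ..., lists and objects as JSON in quotes. carry_out: Moves the arm, as the interface text tells. Its arguments: {"type":"object","properties":{"deltas":{"type":"array"},"force":{"type":"number"}},"required":["deltas"]}

```bash
ls; mkdir -p pics
cat > h.py <<'E'
import numpy as np, cv2
from workcell import env
def cam(n,save=None):
    c=env.get_image(n)
    if save: cv2.imwrite('pics/'+save,cv2.cvtColor(c['img'],cv2.COLOR_RGB2BGR))
    return c
def ray(c,u,v):
    R=cv2.Rodrigues(np.array(c['rvec'],float))[0]; t=np.array(c['tvec'],float).ravel()
    d=R.T@np.array([(u-c['cx'])/c['fx'],(v-c['cy'])/c['fy'],1.]); return -R.T@t,d
def plane(c,u,v,z):
    o,d=ray(c,u,v); return o+d*(z-o[2])/d[2]
def proj(c,P):
    K=np.array([[c['fx'],0,c['cx']],[0,c['fy'],c['cy']],[0,0,1.]])
    return cv2.projectPoints(np.array(P,float).reshape(-1,3),np.array(c['rvec'],float),np.array(c['tvec'],float),K,None)[0].reshape(-1,2)
E
python3 - <<'E'
from h import *
a=cam('top','top0.png');b=cam('side','side0.png')
for c in(a,b): print(c['fx'],c['cx'],c['cy'],ray(c,c['cx'],c['cy']))
print(env.read_state())
E
```

```text
pics
452.2908882808473 261.1503856062201 188.34433379399306 (array([0.38615625, 0.04496626, 1.1684642 ]), array([ 0.17352746,  0.00931318, -0.98478499]))
479.6508030603079 254.3299869608019 196.02142722656885 (array([ 0.44538798, -0.67449492,  0.90929657]), array([ 0.10368456,  0.66776318, -0.73711725]))
{'clock': 0.1, 'joint_positions': array([-1.21580053,  0.62925179,  0.0384509 ,  1.5182133 , -0.02699363,
        0.99631047, -0.02001583]), 'joint_velocities': array([ 0.00147425, -0.00180318, -0.00084844, -0.0016747 , -0.00027267,
       -0.00194387, -0.0004883 ]), 'tau': array([ 2.88215146e-03, -5.50796843e+01,  1.14712670e+00, -1.87117231e+01,
       -5.22142032e-02,  1.92231825e-02,  4.50745949e-05]), 'eef_pos': array([0.26525753, 0.59278126, 0.20466488]), 'tcp_rot': array([-1.61882825e-04,  2.08856839e-01,  9.77945872e-01, -8.16512553e-04]), 'contact_force': array([-1.00469345, -0.10161792, -0.55900818]), 'ft_torque': array([-0.02345147, -0.00046726,  0.0066061 ]), 'gripper_force': 0.0, 'opening': 0.9985382066908967}
```

View pics/top0.png

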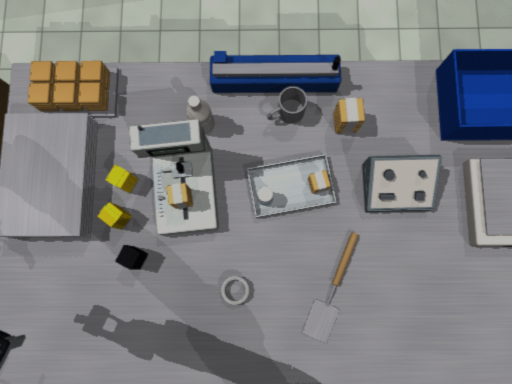

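View pics/side0.png

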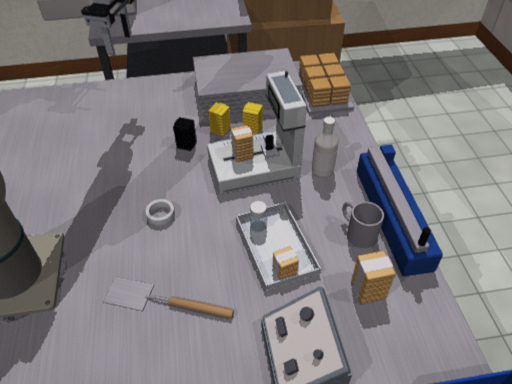

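The top view shows the tester at (183,185), with the orange and white pack on its bed at (179,195). The tray is at (292,187), with the jar at (265,195) and the short stack at (319,181). The console is at (402,184).

Pack candidates in the top view:
- (179,195): orange banded and standing on the bed, so it fits the description.
- (121,178) and (115,215): yellow look-alikes.
- (131,257): black look-alike.
- (349,115): the tall stack.
- (319,181): the short stack in the tray.

I'll confirm with an enlarged crop.

Run:
```python
import cv2,numpy as np
a=cv2.imread('pics/top0.png');b=cv2.imread('pics/side0.png')
r=lambda i,x,y,w,h,s:cv2.resize(i[y:y+h,x:x+w],None,fx=s,fy=s,interpolation=cv2.INTER_CUBIC)
L=r(a,120,110,110,130,4.5); R=r(b,195,60,120,140,585/140)
R=cv2.resize(R,(360,585)) if 0 else R[:, :]
h=min(L.shape[0],R.shape[0]);o=np.hstack([L[:h,:],R[:h,:]]);s=790/o.shape[1];print(o.shape,s)
cv2.imwrite('pics/crop1.png',cv2.resize(o,None,fx=s,fy=s))
L=r(a,355,145,90,75,5); R=r(b,255,285,100,99,5*75/99)
h=min(L.shape[0],R.shape[0]);o=np.hstack([L[:h],R[:h]]);s=min(1,790/o.shape[1]);print(o.shape,s)
cv2.imwrite('pics/crop2.png',cv2.resize(o,None,fx=s,fy=s))
```

```text
(585, 996, 3) 0.7931726907630522
(375, 829, 3) 0.9529553679131484
```

View pics/crop1.png

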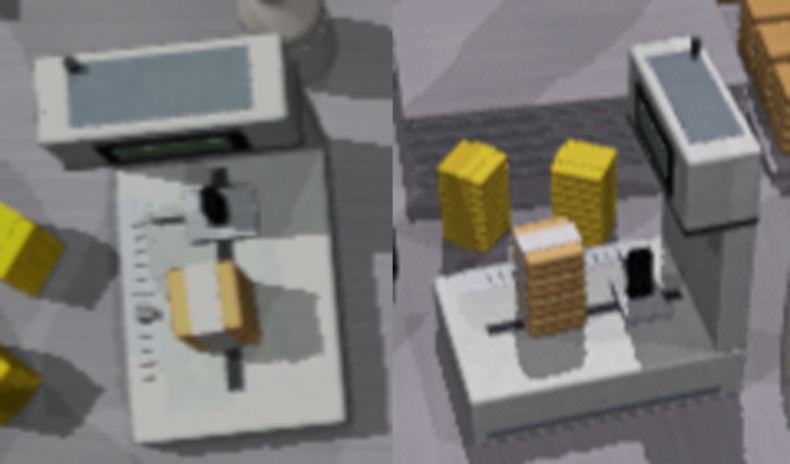

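View pics/crop2.png

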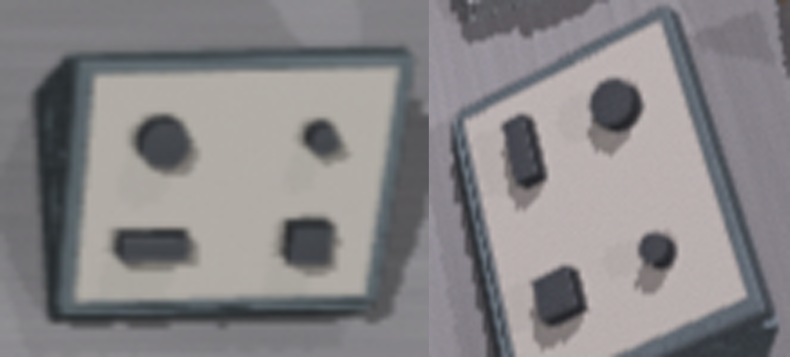

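The crop confirms the banded orange and white pack on the bed in front of the slide. The paddle is at crop (215,205), the pointer tip at (152,219) and the marker at (150,315). On the console, the large key is at crop (163,142), the small one at (322,138), the bar at (152,246) and the square at (309,243).

The slide needs a tilted tool, but the moves only offer a spin. I'll check in free space how the arm behaves at the edge of its reach, and measure positions from the pictures I already have.

carry_out --deltas '[[100,[0,3,3],0],[100,[0,7,6],0],[100,[0,11,6],0],[100,[0,15,6],0],[100,[0,19,6],0],[100,[0,23,6],0],[100,[0,27,6],0],[100,[0,30,6],0]]'

```text
clock: 0.77
eef_pos: [0.2632, 0.8539, 0.2612]
tcp_rot: [-0.002, 0.21, 0.978, 0.008]
contact_force: [4.4, 0.3, 0.8]
opening: 0.999
gripper_force: 0.0
```

Run:
```python
from h import *
a=cam('top');b=cam('side')
from scipy.spatial.transform import Rotation as Ro
s=env.read_state();q=s['tcp_rot'];print(s['clock'],s['eef_pos'],Ro.from_quat(np.r_[q[1:],q[0]]).as_matrix()[:,2],s['joint_positions'])
T=lambda u,v:(120+u/3.57,110+v/3.57)
S=lambda u,v:(195+(u-392.6)/3.314,60+v/3.314)
C=lambda u,v:(355+u/4.765,145+v/4.765)
p=lambda n,uv,z:print(n,plane(a,*uv,z).round(4))
p('slot back',T(220,170),.05);p('slot front',T(236,390),.05)
p('bedL back',T(117,175),.05);p('bedL front',T(135,435),.05);p('bedR back',T(326,150),.05);p('bedR front',T(343,418),.05)
p('paddle top',T(214,203),.103);p('pointer',T(152,219),.0555);p('mark tip',T(161,315),.057);p('mark left',T(138,313),.057)
p('head front L top',T(45,140),.24);p('head FR top',T(287,117),.24);p('headBL',T(36,60),.24);p('headBR',T(280,36),.24)
for n,u in dict(bl=(168,268),br=(232,260),fr=(247,335),fl=(188,345)).items(): p('pack '+n,T(*u),.13)
for n,u in dict(A=(515,228),B=(572,218),Cc=(583,240),D=(522,255)).items(): print('side pack',n,plane(b,*S(*u),.13).round(4))
for n,u in dict(b1=(530,335),b2=(585,325)).items(): print('side pack base',n,plane(b,*S(*u),.05).round(4))
for n,u,z in (('big',(163,142),.103),('small',(322,138),.103),('bar',(152,246),.07),('square',(309,243),.07)): p(n,C(*u),z)
for n,u,z in (('FL',(62,310),.035),('FR',(372,302),.035),('BR',(402,58),.115),('BL',(78,62),.115)): p('console '+n,C(*u),z)
# tray
for n,u in (('bl',(248,166)),('br',(327,155)),('fr',(336,205)),('fl',(256,217))): p('tray '+n,u,.025)
```

```text
0.8667 [0.2618806  0.85337471 0.24921488] [ 0.00238003  0.00284384 -0.99999312] [-1.32388137  1.17871117  0.21878251  0.20756505 -0.204175    1.75652696
 -0.1300753 ]
slot back [0.6639 0.2577 0.05  ]
slot front [0.5064 0.2424 0.05  ]
bedL back [0.6607 0.3312 0.05  ]
bedL front [0.4755 0.3118 0.05  ]
bedR back [0.6781 0.1822 0.05  ]
bedR front [0.4865 0.1676 0.05  ]
paddle top [0.6278 0.2511 0.103 ]
pointer [0.6273 0.3038 0.0555]
mark tip [0.5584 0.2949 0.057 ]
mark left [0.56  0.311 0.057]
head front L top [0.6358 0.3263 0.24  ]
head FR top [0.6489 0.1825 0.24  ]
headBL [0.6853 0.334  0.24  ]
headBR [0.6992 0.1876 0.24  ]
pack bl [0.5783 0.2749 0.13  ]
pack br [0.5833 0.233  0.13  ]
pack fr [0.5336 0.222  0.13  ]
pack fl [0.5273 0.2602 0.13  ]
side pack A [0.5367 0.2688 0.13  ]
side pack B [0.5814 0.2731 0.13  ]
side pack Cc [0.5856 0.2459 0.13  ]
side pack D [0.5377 0.2367 0.13  ]
side pack base b1 [0.5405 0.2337 0.05  ]
side pack base b2 [0.5849 0.2376 0.05  ]
big [ 0.605  -0.2522  0.103 ]
small [ 0.6065 -0.332   0.103 ]
bar [ 0.5572 -0.2528  0.07  ]
square [ 0.5583 -0.3334  0.07  ]
console FL [ 0.5287 -0.2131  0.035 ]
console FR [ 0.5321 -0.3765  0.035 ]
console BR [ 0.6447 -0.3703  0.115 ]
console BL [ 0.6437 -0.2085  0.115 ]
tray bl [0.6466 0.0896 0.025 ]
tray br [ 0.6745 -0.1156  0.025 ]
tray fr [ 0.5434 -0.1346  0.025 ]
tray fl [0.5138 0.0692 0.025 ]
```

The arm holds its vertical orientation at the reach limit. I'll push further out once to see whether it ever tilts.

carry_out --deltas '[[100,[0,4,4],0],[100,[0,8,8],0],[100,[0,12,12],0],[100,[0,16,16],0],[100,[0,20,20],0],[100,[0,20,20],0]]'

```text
clock: 1.37
eef_pos: [0.2378, 0.8011, 0.3685]
tcp_rot: [0.003, 0.214, 0.977, -0.013]
contact_force: [-1.7, 0.7, 0.1]
opening: 1.0
gripper_force: 0.0
```

```bash
cat >> h.py <<'E'
from scipy.spatial.transform import Rotation as Ro
def st():
    s=env.read_state();q=s['tcp_rot'];M=Ro.from_quat(np.r_[q[1:],q[0]]).as_matrix()
    print('t',round(s['clock'],2),'pos',s['eef_pos'].round(4),'zax',M[:,2].round(3),'yax',M[:,1].round(3),'F',s['contact_force'].round(1),'open',round(s['opening'],3),'gf',round(s['gripper_force'],1),'q',s['joint_positions'].round(2))
E
python3 -c "from h import *;st()"
```

```text
t 1.37 pos [0.2378 0.8011 0.3685] zax [ 0.001 -0.026 -1.   ] yax [ 0.419  0.908 -0.023] F [-1.7  0.7  0.1] open 1.0 gf 0.0 q [-1.39  1.11  1.19  0.19 -1.1   1.98 -0.05]
```

The tool stays vertical here, so the slide will have to be drawn some other way: dragged by a held block pressed sideways on the paddle. First the pack, which I'll measure more closely.

Run:
```python
import cv2,numpy as np
a=cv2.imread('pics/top0.png');b=cv2.imread('pics/side0.png')
def r(i,x,y,w,h,s):
    o=cv2.resize(i[y:y+h,x:x+w],None,fx=s,fy=s,interpolation=cv2.INTER_NEAREST)
    for k in range(0,w,5): cv2.putText(o,str(x+k),(k*s,8),0,.3,(0,0,255),1); cv2.line(o,(k*s,0),(k*s,h*s),(0,0,255) ,1) if k%10==0 else 0
    for k in range(0,h,5): cv2.putText(o,str(y+k),(0,k*s+8),0,.3,(255,0,0),1); cv2.line(o,(0,k*s),(w*s,k*s),(255,0,0),1) if k%10==0 else 0
    return o
cv2.imwrite('pics/crop3.png',np.hstack([r(a,155,150,40,60,10),r(b,225,120,40,60,10)]))
```

```text
(no output)
```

View pics/crop3.png

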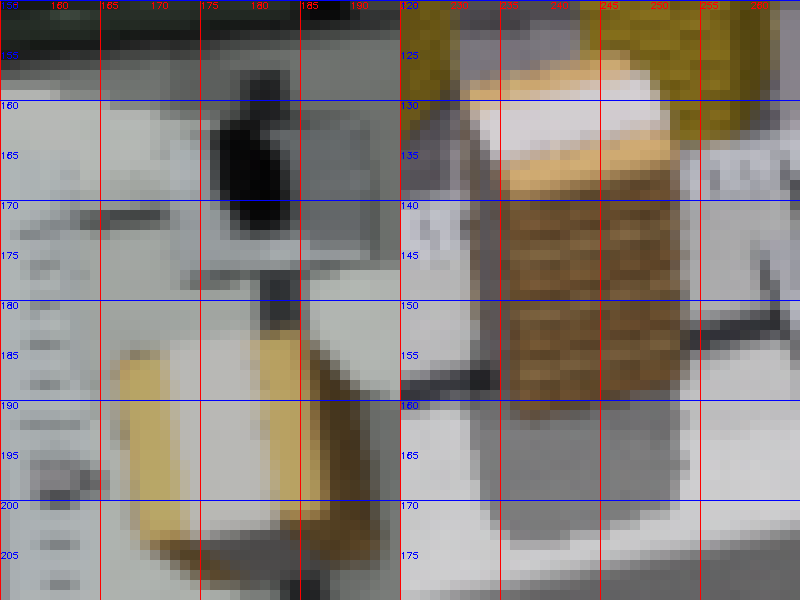

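In the top view, the pack's top face has corners (167,185.5), (185,183), (187.5,202) and (169.5,204). In the side view they are (231,129), (248,125.5), (252,135.5) and (235.5,139). The pointer tip is at (163,171.5) and the marker tip at (165.3,197.5).

Run:
```python
from h import *
a=cam('top');b=cam('side')
A=np.array([plane(a,*u,.13) for u in((167,185.5),(185,183),(187.5,202),(169.5,204.2))])
B=np.array([plane(b,*u,.13) for u in((231,129),(248,125.5),(252,135.5),(235.5,139))])
print(A.round(4),A.mean(0).round(4));print(B.round(4),B.mean(0).round(4))
print('base',[plane(b,*u,.05).round(4) for u in((236,161.5),(252.5,158.5))])
print('ptr',plane(a,163,171.5,.0555).round(4),'mark',plane(a,165.3,197.5,.057).round(4))
print('paddle back',plane(a,178.5,161.5,.103).round(4),'left',plane(a,176.5,167,.103).round(4))
# black & yellow candidates
hsv=cv2.cvtColor(a['img'],cv2.COLOR_RGB2HSV)
for n,m in(('yellow',cv2.inRange(hsv,(24,180,150),(34,255,255))),('black',cv2.inRange(hsv,(0,0,0),(180,255,30)))):
    for c in cv2.findContours(m,0,2)[0]:
        if cv2.contourArea(c)>80:
            r=cv2.minAreaRect(c);print(n,np.round(r[0],1),np.round(r[1],1),round(r[2]),plane(a,*r[0],.08).round(3),cv2.boxPoints(r).round(0).tolist())
```

```text
[[0.5772 0.275  0.13  ]
 [0.5829 0.233  0.13  ]
 [0.538  0.226  0.13  ]
 [0.5331 0.2678 0.13  ]] [0.5578 0.2504 0.13  ]
[[0.5343 0.2685 0.13  ]
 [0.5788 0.2747 0.13  ]
 [0.5826 0.2344 0.13  ]
 [0.5402 0.2283 0.13  ]] [0.559  0.2515 0.13  ]
base [array([0.5391, 0.2324, 0.05  ]), array([0.5832, 0.2363, 0.05  ])]
ptr [0.6269 0.3027 0.0555] mark [0.5603 0.2944 0.057 ]
paddle back [0.6411 0.2549 0.103 ] left [0.6275 0.2594 0.103 ]
yellow [109.4 213.9] [17.8 18.2] 37 [0.517 0.424 0.08 ] [[97.0, 216.0], [108.0, 201.0], [122.0, 212.0], [111.0, 227.0]]
yellow [117.2 175.9] [17.2 17.8] 29 [0.611 0.41  0.08 ] [[105.0, 180.0], [114.0, 164.0], [129.0, 172.0], [120.0, 188.0]]
black [131.5 257. ] [25. 21.] 27 [0.413 0.365 0.08 ] [[116.0, 261.0], [125.0, 242.0], [147.0, 253.0], [138.0, 272.0]]
black [168.  150.9] [ 5.7 42. ] 84 [0.674 0.286 0.08 ] [[147.0, 150.0], [189.0, 146.0], [189.0, 152.0], [147.0, 156.0]]
```

The pack is at (0.558, 0.251) with a yaw of about 8°. I'll go over it via open space and turn the tool by +33° so it closes across the pack.

carry_out --deltas '[[100,[2,-4,-1],5],[100,[4,-8,-2],11],[100,[6,-12,-3],17],[100,[8,-16,-4],23],[100,[10,-20,-5],29],[100,[12,-24,-6],33],[100,[14,-28,-6],33],[100,[14,-28,-6],33]]' --force 25

```text
clock: 2.13
eef_pos: [0.344, 0.5803, 0.3167]
tcp_rot: [0.001, -0.078, 0.997, -0.012]
contact_force: [1.0, 1.1, 0.1]
opening: 1.001
gripper_force: 0.0
```

```bash
python3 -c "from h import *;st()"
```

```text
t 2.13 pos [0.344  0.5803 0.3167] zax [ 0.004 -0.024 -1.   ] yax [-0.155  0.988 -0.024] F [1.  1.1 0.1] open 1.001 gf 0.0 q [-1.6   0.86  1.24  1.27 -0.78  1.53  1.25]
```

carry_out --deltas '[[100,[0,0,0],0],[100,[0,0,0],0],[100,[0,0,0],0]]'

```text
clock: 2.38
eef_pos: [0.3444, 0.5831, 0.3181]
tcp_rot: [0.001, -0.076, 0.997, -0.011]
contact_force: [-0.8, 0.1, -0.5]
opening: 1.0
gripper_force: 0.0
```

```bash
python3 -c "from h import *;st()"
```

```text
t 2.38 pos [0.3444 0.5831 0.3181] zax [ 0.005 -0.022 -1.   ] yax [-0.151  0.988 -0.022] F [-0.8  0.1 -0.5] open 1.0 gf 0.0 q [-1.6   0.87  1.24  1.27 -0.78  1.53  1.25]
```

The tool keeps its 1.3° tilt after running into a reach limit, so tilt can be built up and kept that way later. I'll go on to the pack.

carry_out --deltas '[[100,[2,-3,-1],0],[100,[4,-6,-2],0],[100,[6,-9,-3],0],[100,[8,-12,-4],0],[100,[10,-15,-5],0],[100,[12,-18,-6],0],[100,[14,-21,-7],0],[100,[16,-24,-8],0]]'

```text
clock: 3.05
eef_pos: [0.5057, 0.3435, 0.2374]
tcp_rot: [0.003, -0.077, 0.997, -0.012]
contact_force: [0.4, -0.2, -0.2]
opening: 1.0
gripper_force: 0.0
```

```bash
python3 -c "from h import *;st()"
```

```text
t 3.05 pos [0.5057 0.3435 0.2374] zax [ 0.007 -0.023 -1.   ] yax [-0.154  0.988 -0.023] F [ 0.4 -0.2 -0.2] open 1.0 gf 0.0 q [-1.26  0.82  1.18  1.6  -0.77  1.26  1.78]
```

carry_out --deltas '[[100,[2,-3.5,-1],0],[100,[4,-7,-2.5],0],[100,[5.2,-9.2,-4],0],[100,[5.2,-9.2,-5],0],[100,[5.2,-9.2,-8],0],[100,[5.2,-9.2,-11],0],[100,[5.2,-9.2,-14],0],[100,[5.2,-9.2,-15.2],0]]'

```text
clock: 3.72
eef_pos: [0.5547, 0.2532, 0.0818]
tcp_rot: [-0.0, -0.077, 0.997, -0.012]
contact_force: [-0.7, 0.3, 0.7]
opening: 0.997
gripper_force: 0.0
```

```bash
python3 -c "
from h import *;st()
cam('side','side1.png')"
```

```text
t 3.72 pos [0.5547 0.2532 0.0818] zax [ 0.001 -0.023 -1.   ] yax [-0.154  0.988 -0.023] F [-0.7  0.3  0.7] open 0.997 gf 0.0 q [-1.02  0.97  1.    1.75 -0.94  0.99  2.07]
```

View pics/side1.png

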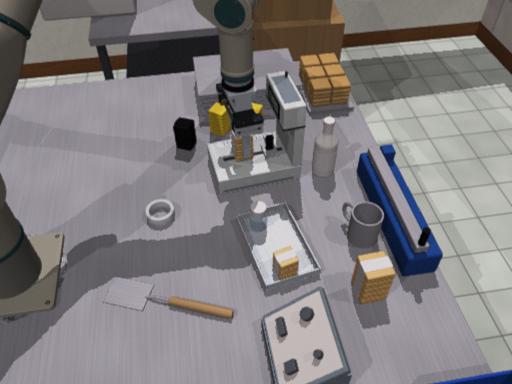

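The side view shows the fingers astride the pack at about (240,145), clear of the slide. I'll close and lift.

carry_out --deltas '[[40,[0,0,0],0],[30,[0,0,0],0],[30,[0,0,0],0],[30,[0,0,0],0],[30,[0,0,0],0],[30,[0,0,1],0],[30,[0,0,3],0]]' --force 25

```text
clock: 4.35
eef_pos: [0.556, 0.2507, 0.1156]
tcp_rot: [0.001, -0.075, 0.997, -0.012]
contact_force: [0.2, 1.0, 0.0]
opening: 0.542
gripper_force: 0.0
```

carry_out --deltas '[[30,[0,0,3],0],[30,[0,0,6],0],[30,[0.5,-2,8],0],[30,[1,-5,8.5],0],[30,[1.5,-8.5,8.5],0],[30,[2,-12,8.5],0],[30,[2.5,-15.5,8.5],0],[30,[3,-19,8.5],0]]'

```text
clock: 5.02
eef_pos: [0.5875, 0.0591, 0.2025]
tcp_rot: [0.003, -0.075, 0.997, -0.012]
contact_force: [-0.0, -0.4, -0.6]
opening: 0.298
gripper_force: 0.0
```

Run:
```python
from h import *
st()
b=cam('side','side2.png')
# tray/jar/stack from top picture 0: tops
import cv2
i=cv2.cvtColor(cv2.imread('pics/top0.png'),cv2.COLOR_BGR2RGB)
a=cam('top')
hsv=cv2.cvtColor(i,cv2.COLOR_RGB2HSV)[150:225,240:345]
m=cv2.inRange(hsv,(10,90,120),(25,255,255))
ys,xs=np.nonzero(m);print('stack orange',xs.min()+240,xs.max()+240,ys.min()+150,ys.max()+150,plane(a,(xs.min()+xs.max())/2+240,(ys.min()+ys.max())/2+150,.05))
print('jar',plane(a,265,193,.06))
R=lambda p:np.array([[np.cos(.135),np.sin(.135)],[-np.sin(.135),np.cos(.135)]])@(np.array(p[:2])-[.5946,-.0229])
print(R(plane(a,(xs.min()+xs.max())/2+240,(ys.min()+ys.max())/2+150,.05)),R(plane(a,265,193,.06)))
```

```text
t 5.02 pos [0.5875 0.0591 0.2025] zax [ 0.008 -0.023 -1.   ] yax [-0.15   0.988 -0.024] F [-0.  -0.4 -0.6] open 0.298 gf 0.0 q [-0.76  0.79  1.09  1.72 -0.75  1.11  2.28]
stack orange 309 330 171 190 [ 0.60237897 -0.09132103  0.05      ]
jar [0.56967645 0.04593713 0.06      ]
[-0.00150062 -0.06884546] [-0.01543197  0.07156528]
```

The fingers were slower than I allowed for, so the lift went up empty. I'll check the pack still stands, by mask.

Run:
```python
from h import *
for n,reg in(('side',(200,265,110,175)),('top',(155,200,170,215))):
    c=cam(n); x0,x1,y0,y1=reg
    old=cv2.cvtColor(cv2.imread('pics/%s0.png'%n),cv2.COLOR_BGR2RGB)
    for i in(old,c['img']):
        h=cv2.cvtColor(i,cv2.COLOR_RGB2HSV)[y0:y1,x0:x1];m=cv2.inRange(h,(8,90,60),(22,255,255));ys,xs=np.nonzero(m)
        print(n,len(xs),np.percentile(xs+x0,[2,50,98]),np.percentile(ys+y0,[2,50,98]))
```

```text
side 518 [215.   243.   261.66] [113.34 144.   159.  ]
side 531 [212.6 243.  256. ] [116. 144. 159.]
top 219 [167.36 185.   191.  ] [184. 196. 206.]Traceback (most recent call last):
  File "<stdin>", line 7, in <module>
    return _quantile_unchecked(
        a, q, axis, out, overwrite_input, method, keepdims, weights)
    return _ureduce(a,
                    func=_quantile_ureduce_func,
    ...<5 lines>...
                    overwrite_input=overwrite_input,
                    method=method)
    r = func(a, **kwargs)
    result = _quantile(arr,
                       quantiles=q,
    ...<2 lines>...
                       out=out,
                       weights=wgt)
    previous = arr[previous_indexes]
               ~~~^^^^^^^^^^^^^^^^^^
IndexError: index 0 is out of bounds for axis 0 with size 0
```

The pack has not moved in the side view. I'll go back with the fingers opening.

carry_out --deltas '[[90,[-0.5,3,1],0],[90,[-1,6,1],0],[90,[-1.5,9,1],0],[90,[-2,12,1],0],[90,[-2.5,15,1],0],[90,[-3,17.5,1],0],[90,[-3.1,19.3,1],0],[90,[-3.1,19.3,0],0]]'

```text
clock: 5.88
eef_pos: [0.5557, 0.2615, 0.2017]
tcp_rot: [0.004, -0.081, 0.997, -0.01]
contact_force: [0.6, 0.3, -0.2]
opening: 0.829
gripper_force: 0.0
```

```bash
python3 -c "from h import *;st()"
```

```text
t 5.88 pos [0.5557 0.2615 0.2017] zax [ 0.009 -0.02  -1.   ] yax [-0.161  0.987 -0.021] F [ 0.6  0.3 -0.2] open 0.829 gf 0.0 q [-1.08  0.84  1.12  1.64 -0.79  1.18  1.96]
```

carry_out --deltas '[[90,[0.2,-0.8,-3],0],[90,[0.2,-0.8,-6],0],[90,[0.2,-0.8,-9],0],[90,[0.2,-0.8,-11.5],0],[60,[0.2,-0.8,-11.5],0],[30,[0.2,-0.8,-11.5],0],[30,[0.2,-0.8,-11.5],0],[30,[0.2,-0.8,-11.5],0]]'

```text
clock: 6.55
eef_pos: [0.5596, 0.2458, 0.0881]
tcp_rot: [0.004, -0.075, 0.997, -0.012]
contact_force: [0.9, 0.1, -0.3]
opening: 0.654
gripper_force: 0.0
```

carry_out --deltas '[[30,[0,0,0],0],[30,[0,0,0],0],[30,[0,0,0],0],[30,[0,0,0],0],[30,[0,0,0],0]]'

```text
clock: 6.97
eef_pos: [0.5591, 0.247, 0.0876]
tcp_rot: [0.004, -0.076, 0.997, -0.011]
contact_force: [-1.0, 2.3, 7.3]
opening: 0.496
gripper_force: 24.9
```

Gripped at 46.6 mm with 25 N. Lifting and carrying to the tray.

carry_out --deltas '[[30,[0,0,2],0],[30,[0,0,5],0],[30,[0,0,8],0],[30,[0.4,-3,9],0],[30,[0.9,-6.5,9],0],[30,[1.3,-10,9],0],[30,[1.8,-13.5,9],0],[30,[2.2,-17,9],0]]'

```text
clock: 7.63
eef_pos: [0.5801, 0.074, 0.1763]
tcp_rot: [0.003, -0.076, 0.997, -0.012]
contact_force: [0.1, -0.0, -1.2]
opening: 0.493
gripper_force: 24.8
```

carry_out --deltas '[[30,[0.4,-3.5,0],0],[30,[0.9,-6.5,0],0],[30,[1.3,-9,0],0],[30,[1.3,-10,0],0],[30,[1.3,-10,0],0]]'

```text
clock: 8.05
eef_pos: [0.5928, -0.0278, 0.1766]
tcp_rot: [0.003, -0.073, 0.997, -0.013]
contact_force: [-0.2, 0.5, -0.8]
opening: 0.494
gripper_force: 24.8
```

```bash
python3 -c "
from h import *;st()
b=cam('side');a=cam('top')
o=np.hstack([cv2.resize(b['img'][150:330,200:360],None,fx=2.5,fy=2.5),cv2.resize(a['img'][110:290,220:380],None,fx=2.5,fy=2.5)])
cv2.imwrite('pics/tray.png',o[:,:,::-1])"
```

```text
t 8.05 pos [ 0.5928 -0.0278  0.1766] zax [ 0.007 -0.025 -1.   ] yax [-0.145  0.989 -0.026] F [-0.2  0.5 -0.8] open 0.494 gf 24.8 q [-0.6   0.81  1.05  1.74 -0.78  1.06  2.44]
```

View pics/tray.png

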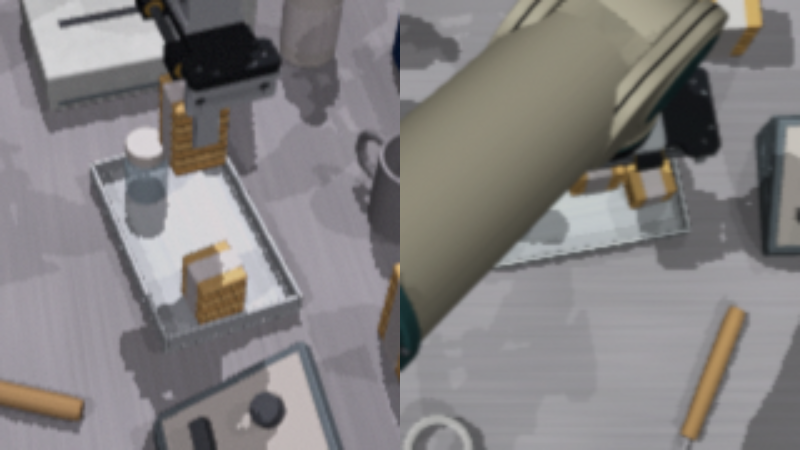

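The pack hangs upright in the grip above the tray, between the jar at composite (145,190) and the stack at (215,285). Lowering it.

carry_out --deltas '[[30,[0.1,0.4,-3],0],[30,[0.1,0.4,-6],0],[30,[0.1,0.4,-8.5],0],[30,[0.1,0.4,-10.5],0],[30,[0.1,0.4,-12],0],[30,[0.1,0.4,-12.8],0],[30,[0.1,0.4,-13.3],0],[30,[0.1,0.4,-13.3],0]]'

```text
clock: 8.82
eef_pos: [0.5943, -0.0194, 0.0428]
tcp_rot: [0.002, -0.076, 0.997, -0.012]
contact_force: [-1.0, -0.3, -2.3]
opening: 0.49
gripper_force: 24.8
```

```bash
python3 -c "from h import *;st()"
```

```text
t 8.82 pos [ 0.5943 -0.0194  0.0428] zax [ 0.007 -0.023 -1.   ] yax [-0.151  0.988 -0.024] F [-1.  -0.3 -2.3] open 0.49 gf 24.8 q [-0.53  0.96  0.88  1.83 -0.97  0.84  2.57]
```

carry_out --deltas '[[30,[0,-0.1,-0.2],0],[30,[0,-0.2,-0.3],0],[52,[0,-0.2,-0.3],0],[56,[0,-0.2,-0.3],0],[56,[0,-0.2,-0.3],0],[56,[0,-0.2,-0.3],0],[56,[0,-0.2,-0.3],0],[56,[0,-0.2,-0.3],0]]'

```text
clock: 9.48
eef_pos: [0.5944, -0.0223, 0.0403]
tcp_rot: [0.003, -0.075, 0.997, -0.012]
contact_force: [-0.8, 0.3, 0.2]
opening: 0.556
gripper_force: 0.0
```

```bash
python3 -c "from h import *;st()"
```

```text
t 9.48 pos [ 0.5944 -0.0223  0.0403] zax [ 0.007 -0.023 -1.   ] yax [-0.15   0.988 -0.024] F [-0.8  0.3  0.2] open 0.556 gf 0.0 q [-0.52  0.96  0.88  1.83 -0.97  0.84  2.57]
```

Released. Lifting straight up, then turning back to unwind joint 7 while moving to the console with the fingers closing.

carry_out --deltas '[[56,[0,0,2],0],[56,[0,0,5],0],[56,[0,0,8.5],0],[56,[0,0,12],0],[0,[0,0,15],-6],[0,[0,-3,15],-13],[0,[0,-6.5,15],-20],[0,[0,-10,15],-27]]'

```text
clock: 10.15
eef_pos: [0.5949, -0.1221, 0.1909]
tcp_rot: [0.0, 0.161, 0.987, -0.012]
contact_force: [0.2, 0.0, -0.9]
opening: 0.312
gripper_force: 0.0
```

carry_out --deltas '[[0,[0,-3,0],-7],[0,[0,-6,0],-14],[0,[0,-9,0],-21],[0,[0,-12,0],-28],[0,[0,-13,-1],-35],[0,[0,-13,-2],-42],[0,[0,-13,-3],-49],[0,[0,-13,-3],-56]]'

```text
clock: 10.82
eef_pos: [0.5934, -0.2519, 0.1578]
tcp_rot: [-0.008, 0.607, 0.795, -0.011]
contact_force: [0.2, 1.2, -0.3]
opening: 0.008
gripper_force: 0.0
```

Run:
```python
from h import *
st()
b=cam('side');a=cam('top')
h=cv2.cvtColor(b['img'],cv2.COLOR_RGB2HSV)[215:285,235:320];m=cv2.inRange(h,(8,90,60),(22,255,255))
for c in cv2.findContours(m,0,2)[0]:
    if cv2.contourArea(c)>20:x,y,w,hh=cv2.boundingRect(c);print(x+235,y+215,w,hh)
cv2.imwrite('pics/s3.png',b['img'][150:384,200:400,::-1].repeat(2,0).repeat(2,1))
```

```text
t 10.82 pos [ 0.5934 -0.2519  0.1578] zax [-0.025 -0.008 -1.   ] yax [ 0.964  0.263 -0.026] F [ 0.2  1.2 -0.3] open 0.008 gf 0.0 q [-0.23  1.03  1.26  1.58 -0.98  1.3   1.44]
268 229 13 24
264 216 19 8
```

View pics/s3.png

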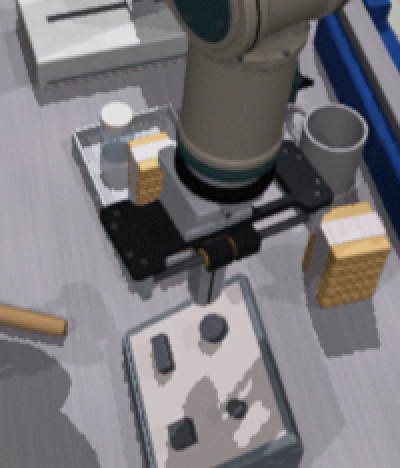

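The pack stands upright in the tray at crop (150,170), between the jar and the stack. The shut fingers are over the large key at (212,328). Pressing straight down.

carry_out --deltas '[[0,[0.1,0,-3],0],[0,[0.1,0,-4.8],0],[0,[0.1,0,-5.6],0],[0,[0.1,0,-6],0],[0,[0.1,0,-6.3],0],[0,[0.1,0,-6.3],0]]'

```text
clock: 11.42
eef_pos: [0.5955, -0.2523, 0.0981]
tcp_rot: [-0.006, 0.604, 0.797, -0.01]
contact_force: [-1.7, 1.7, 2.6]
opening: 0.0
gripper_force: 1.2
```

carry_out --deltas '[[0,[0,0,-0.2],0],[0,[0,0,-0.4],0],[0,[0,0,-0.6],0],[0,[0,0,-0.6],0]]'

```text
clock: 11.75
eef_pos: [0.5962, -0.253, 0.0925]
tcp_rot: [-0.004, 0.604, 0.797, -0.011]
contact_force: [0.0, 1.4, 6.5]
opening: 0.006
gripper_force: 2.4
```

carry_out --deltas '[[0,[0,0,-0.2],0],[0,[0,0,-0.4],0],[0,[0,0,-0.4],0]]'

```text
clock: 12.0
eef_pos: [0.5965, -0.2532, 0.0917]
tcp_rot: [-0.004, 0.604, 0.797, -0.01]
contact_force: [-3.7, 5.6, 23.5]
opening: 0.005
gripper_force: 10.4
```

Bottomed out at 23 N, so the large key is fully down. Letting it up and moving over the square key.

carry_out --deltas '[[0,[0,0,2],0],[0,[0,0,5],0],[0,[-2,-3,6],0],[0,[-4,-6,6],0],[0,[-4.7,-8,5],0],[0,[-4.7,-8,3],0],[0,[-4.7,-8,2],0]]'

```text
clock: 12.58
eef_pos: [0.5471, -0.3336, 0.1061]
tcp_rot: [-0.006, 0.605, 0.796, -0.011]
contact_force: [0.6, 1.0, -0.5]
opening: 0.001
gripper_force: 0.0
```

```bash
python3 -c "from h import *;st()"
```

```text
t 12.58 pos [ 0.5471 -0.3336  0.1061] zax [-0.022 -0.01  -1.   ] yax [ 0.963  0.267 -0.024] F [ 0.6  1.  -0.5] open 0.001 gf 0.0 q [-0.07  1.05  1.15  1.64 -1.    1.17  1.61]
```

carry_out --deltas '[[0,[0,0,-2.5],0],[0,[0,0,-3.5],0],[0,[0,0,-4.1],0],[0,[0,0,-4.5],0],[0,[0,0,-4.8],0],[0,[0,0,-5.1],0],[0,[0,0,-5.1],0]]'

```text
clock: 13.17
eef_pos: [0.5492, -0.3324, 0.0584]
tcp_rot: [-0.005, 0.604, 0.797, -0.01]
contact_force: [-0.5, 3.5, 8.7]
opening: 0.009
gripper_force: 3.5
```

carry_out --deltas '[[0,[0,0,-0.2],0],[0,[0,0,-0.4],0],[0,[0,0,-0.4],0]]'

```text
clock: 13.42
eef_pos: [0.5494, -0.3326, 0.0577]
tcp_rot: [-0.004, 0.604, 0.797, -0.009]
contact_force: [-4.4, 8.0, 27.5]
opening: 0.006
gripper_force: 12.2
```

The square key bottomed out too. Next I'll build up a forward tilt for the slide: rise clear, turn so the tool faces the tester, then push outward beyond reach over free space.

carry_out --deltas '[[0,[0,0,3],0],[0,[0,0,7],7],[0,[0,3,10],14],[0,[0,6,13],21],[0,[0,9,16],28],[0,[0,12,19],35],[0,[0,15,22],42],[0,[0,18,25],49]]'

```text
clock: 14.08
eef_pos: [0.5482, -0.1544, 0.3011]
tcp_rot: [-0.0, 0.217, 0.976, -0.012]
contact_force: [0.3, 0.0, -0.3]
opening: 0.002
gripper_force: 0.0
```

carry_out --deltas '[[0,[2,3,1],7],[0,[4,6,2],14],[0,[6,9,3],21],[0,[8,12,4],28],[0,[11,15,4],31],[0,[14,18,4],31],[0,[18,20,4],31],[0,[22,20,4],31]]'

```text
clock: 14.75
eef_pos: [0.7674, 0.0525, 0.3401]
tcp_rot: [0.004, -0.054, 0.998, -0.01]
contact_force: [2.5, 1.7, 0.7]
opening: 0.005
gripper_force: 0.0
```

```bash
python3 -c "from h import *;st()"
```

```text
t 14.75 pos [0.7674 0.0525 0.3401] zax [ 0.008 -0.02  -1.   ] yax [-0.107  0.994 -0.02 ] F [2.5 1.7 0.7] open 0.005 gf 0.0 q [-0.43  0.89  0.95  0.9  -0.67  1.6   1.94]
```

carry_out --deltas '[[0,[4,0.4,0],0],[0,[8,0.8,0],0],[0,[12,1.2,0],0],[0,[16,1.6,0],0]]'

```text
clock: 15.08
eef_pos: [0.8459, 0.0562, 0.3467]
tcp_rot: [-0.006, -0.047, 0.999, -0.005]
contact_force: [0.8, -0.5, 0.5]
opening: 0.005
gripper_force: 0.0
```

```bash
python3 -c "from h import *;st()"
```

```text
t 15.08 pos [0.8459 0.0562 0.3467] zax [-0.011 -0.01  -1.   ] yax [-0.094  0.996 -0.009] F [ 0.8 -0.5  0.5] open 0.005 gf 0.0 q [-0.19  1.11  1.06  0.25 -0.96  1.91  1.71]
```

carry_out --deltas '[[0,[4,0.4,0],0],[0,[8,0.8,0],0],[0,[12,1.2,0],0]]'

```text
clock: 15.33
eef_pos: [0.8349, 0.0532, 0.366]
tcp_rot: [-0.013, -0.043, 0.999, -0.011]
contact_force: [-0.7, 0.9, 0.2]
opening: 0.004
gripper_force: 0.0
```

```bash
python3 -c "from h import *;st()"
```

```text
t 15.33 pos [0.8349 0.0532 0.366 ] zax [-0.024 -0.023 -0.999] yax [-0.086  0.996 -0.021] F [-0.7  0.9  0.2] open 0.004 gf 0.0 q [-0.17  1.11  1.2   0.19 -1.1   1.98  1.68]
```

carry_out --deltas '[[0,[4,0.4,0],0],[0,[20,2,0],0],[0,[40,4,0],0]]'

```text
clock: 15.58
eef_pos: [0.8346, 0.0609, 0.3639]
tcp_rot: [-0.014, -0.046, 0.999, -0.009]
contact_force: [0.1, 0.2, 0.7]
opening: 0.004
gripper_force: 0.0
```

```bash
python3 -c "from h import *;st()"
```

```text
t 15.58 pos [0.8346 0.0609 0.3639] zax [-0.027 -0.02  -0.999] yax [-0.092  0.996 -0.017] F [0.1 0.2 0.7] open 0.004 gf 0.0 q [-0.18  1.11  1.2   0.18 -1.1   1.98  1.68]
```

carry_out --deltas '[[0,[0,0,4],0],[0,[0,0,8],0],[0,[0,0,16],0],[0,[0,0,30],0]]'

```text
clock: 15.92
eef_pos: [0.8299, 0.0571, 0.4308]
tcp_rot: [0.026, -0.045, 0.999, -0.009]
contact_force: [0.7, 0.2, -0.4]
opening: 0.007
gripper_force: 0.0
```

```bash
python3 -c "from h import *;st()"
```

```text
t 15.92 pos [0.8299 0.0571 0.4308] zax [ 0.053 -0.016 -0.998] yax [-0.089  0.996 -0.02 ] F [ 0.7  0.2 -0.4] open 0.007 gf 0.0 q [-0.18  1.03  1.21  0.18 -1.1   1.98  1.68]
```

carry_out --deltas '[[0,[4,0,4],0],[0,[8,0,8],0],[0,[16,0,16],0],[0,[30,0,30],0]]'

```text
clock: 16.25
eef_pos: [0.8262, 0.0491, 0.4623]
tcp_rot: [0.045, -0.044, 0.998, -0.009]
contact_force: [0.0, -0.2, 0.1]
opening: 0.004
gripper_force: 0.0
```

```bash
python3 -c "from h import *;st()"
```

```text
t 16.25 pos [0.8262 0.0491 0.4623] zax [ 0.091 -0.014 -0.996] yax [-0.088  0.996 -0.022] F [ 0.  -0.2  0.1] open 0.004 gf 0.0 q [-0.17  1.    1.21  0.18 -1.1   1.98  1.69]
```

Pushing straight up at the joint limits tilts the fingers forward and the tilt stays. Repeating it to reach about 22°.

carry_out --deltas '[[0,[0,0,4],0],[0,[0,0,10],0],[0,[0,0,20],0],[0,[0,0,40],0]]'

```text
clock: 16.58
eef_pos: [0.8143, 0.047, 0.5252]
tcp_rot: [0.083, -0.045, 0.995, -0.008]
contact_force: [0.1, -0.6, 1.1]
opening: 0.005
gripper_force: 0.0
```

carry_out --deltas '[[0,[0,0,4],0],[0,[0,0,10],0],[0,[0,0,20],0],[0,[0,0,40],0]]'

```text
clock: 16.92
eef_pos: [0.7986, 0.0447, 0.5838]
tcp_rot: [0.119, -0.045, 0.992, -0.007]
contact_force: [-1.1, 0.0, 0.5]
opening: 0.005
gripper_force: 0.0
```

carry_out --deltas '[[0,[0,0,4],0],[0,[0,0,10],0],[0,[0,0,20],0],[0,[0,0,40],0]]'

```text
clock: 17.25
eef_pos: [0.7795, 0.0422, 0.6391]
tcp_rot: [0.154, -0.045, 0.987, -0.007]
contact_force: [-0.1, -0.0, -0.1]
opening: 0.001
gripper_force: 0.0
```

```bash
python3 -c "from h import *;st()"
```

```text
t 17.25 pos [0.7795 0.0422 0.6391] zax [ 0.305  0.    -0.952] yax [-0.087  0.996 -0.027] F [-0.1 -0.  -0.1] open 0.001 gf 0.0 q [-0.19  0.78  1.24  0.18 -1.1   1.98  1.7 ]
```

carry_out --deltas '[[0,[0,0,4],0],[0,[0,0,10],0],[0,[0,0,20],0],[0,[0,0,40],0]]'

```text
clock: 17.58
eef_pos: [0.7575, 0.0397, 0.691]
tcp_rot: [0.187, -0.045, 0.981, -0.006]
contact_force: [0.2, -0.5, 0.0]
opening: 0.006
gripper_force: 0.0
```

carry_out --deltas '[[0,[0,0,4],0],[0,[0,0,10],0],[0,[0,0,20],0],[0,[0,0,40],0]]'

```text
clock: 17.92
eef_pos: [0.7333, 0.0372, 0.7391]
tcp_rot: [0.219, -0.045, 0.975, -0.006]
contact_force: [-0.2, 0.5, 0.5]
opening: 0.005
gripper_force: 0.0
```

carry_out --deltas '[[20,[-4,0,-2],0],[25,[-8,0,-4],0],[25,[-12,0,-7],0],[25,[-16,0,-10],0],[25,[-20,1,-13],0],[25,[-23,2,-16],0],[25,[-26,4,-19],0],[25,[-28,6,-22],0]]'

```text
clock: 18.58
eef_pos: [0.5549, 0.0553, 0.6237]
tcp_rot: [0.215, -0.041, 0.976, -0.006]
contact_force: [-1.8, 0.3, 0.3]
opening: 0.25
gripper_force: 0.0
```

```bash
python3 -c "from h import *;st()"
```

```text
t 18.58 pos [0.5549 0.0553 0.6237] zax [ 0.421  0.005 -0.907] yax [-0.077  0.997 -0.03 ] F [-1.8  0.3  0.3] open 0.25 gf 0.0 q [-1.36  0.08  1.3   1.36 -0.06  1.32  1.58]
```

The tilt is 25° forward. Moving to the front of the slide with the fingers at 45%.

carry_out --deltas '[[45,[0,1.5,-3.5],2],[45,[0,3,-7],2],[45,[0,4.5,-10.5],2],[45,[0,6,-14],2],[45,[0,7.5,-17.5],2],[45,[0,9,-21],2],[45,[0,10.5,-24.5],2],[45,[0,12,-28],2]]'

```text
clock: 19.25
eef_pos: [0.5557, 0.1752, 0.3444]
tcp_rot: [0.217, -0.057, 0.975, -0.002]
contact_force: [0.2, 1.1, -0.0]
opening: 0.451
gripper_force: 0.0
```

carry_out --deltas '[[45,[-0.3,2,-3],0],[45,[-0.5,4,-6],0],[45,[-0.5,6,-9],0],[45,[-0.5,7,-12],0],[45,[-0.5,7,-14],0],[45,[-0.5,7,-15],0]]'

```text
clock: 19.75
eef_pos: [0.549, 0.2448, 0.1927]
tcp_rot: [0.215, -0.058, 0.975, -0.004]
contact_force: [-1.1, -0.6, 0.9]
opening: 0.448
gripper_force: 0.0
```

```bash
python3 -c "from h import *;st()"
```

```text
t 19.75 pos [0.549  0.2448 0.1927] zax [ 0.419  0.018 -0.908] yax [-0.112  0.993 -0.032] F [-1.1 -0.6  0.9] open 0.448 gf 0.0 q [-1.11  0.53  0.73  2.1  -0.58  0.27  1.7 ]
```

carry_out --deltas '[[45,[1.5,0.2,-3],0],[45,[3,0.3,-6],0],[45,[4,0.4,-9],0],[45,[5,0.5,-11],0],[45,[5.5,0.6,-12],0],[45,[5.5,0.6,-12],0]]'

```text
clock: 20.25
eef_pos: [0.6142, 0.257, 0.087]
tcp_rot: [0.203, -0.055, 0.978, -0.009]
contact_force: [0.3, 0.1, 0.3]
opening: 0.45
gripper_force: 0.0
```

Run:
```python
from h import *
st()
b=cam('side');a=cam('top')
o=np.hstack([cv2.resize(b['img'][70:190,195:315],None,fx=3.3,fy=3.3),cv2.resize(a['img'][110:230,120:240],None,fx=3.3,fy=3.3)])
cv2.imwrite('pics/pre.png',o[:,:,::-1])
```

```text
t 20.25 pos [0.6142 0.257  0.087 ] zax [ 0.397  0.004 -0.918] yax [-0.104  0.994 -0.041] F [0.3 0.1 0.3] open 0.45 gf 0.0 q [-0.94  0.77  0.61  1.99 -1.1   0.23  2.18]
```

View pics/pre.png

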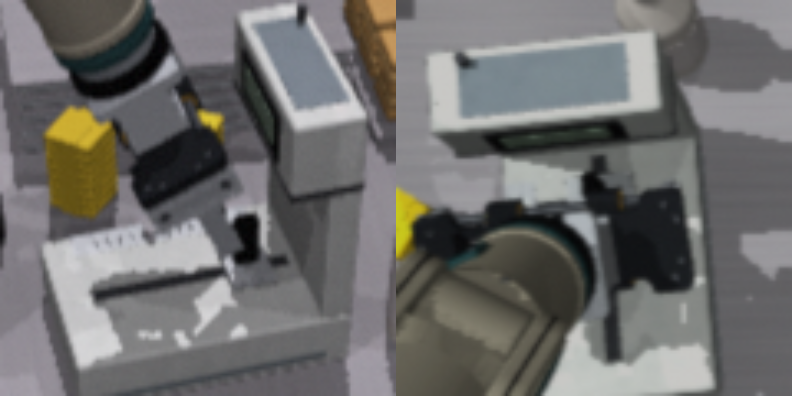

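The side view shows the tilted fingers just in front of the paddle at (245,235), with the body well clear of the head. Advancing and gripping.

carry_out --deltas '[[45,[0.7,-0.1,-0.5],0],[45,[1.4,-0.2,-1],0],[45,[2.1,-0.2,-1.2],0],[45,[2.1,-0.2,-1.2],0]]' --force 35

```text
clock: 20.68
eef_pos: [0.6367, 0.2548, 0.0779]
tcp_rot: [0.205, -0.055, 0.977, -0.009]
contact_force: [1.3, -0.8, -0.8]
opening: 0.452
gripper_force: 0.0
```

```bash
python3 -c "from h import *;st()"
```

```text
t 20.68 pos [0.6367 0.2548 0.0779] zax [ 0.401  0.006 -0.916] yax [-0.104  0.994 -0.039] F [ 1.3 -0.8 -0.8] open 0.452 gf 0.0 q [-0.9   0.8   0.59  1.95 -1.1   0.24  2.19]
```

carry_out --deltas '[[20,[0,0,-0.4],0],[5,[0,0,-0.4],0],[5,[0,0,-0.4],0],[5,[0,0,-0.4],0],[5,[0,0,-0.4],0],[5,[0,0,-0.4],0],[5,[0,0,-0.4],0],[5,[0,0,-0.4],0]]' --force 40

```text
clock: 21.35
eef_pos: [0.6352, 0.2568, 0.0741]
tcp_rot: [0.203, -0.056, 0.978, -0.008]
contact_force: [0.3, 2.9, -0.4]
opening: 0.126
gripper_force: 39.9
```

```bash
python3 -c "from h import *;st()"
```

```text
t 21.35 pos [0.6352 0.2568 0.0741] zax [ 0.397  0.007 -0.918] yax [-0.106  0.994 -0.039] F [ 0.3  2.9 -0.4] open 0.126 gf 39.9 q [-0.9   0.81  0.58  1.94 -1.1   0.23  2.19]
```

Gripped on the 12 mm paddle. Pulling slowly along the tester's axis.

carry_out --deltas '[[5,[-0.7,-0.07,0],0],[5,[-1.4,-0.14,0],0],[5,[-2.1,-0.2,0],0],[5,[-2.8,-0.27,0],0],[5,[-3,-0.29,0],0],[5,[-3,-0.29,0],0]]'

```text
clock: 21.85
eef_pos: [0.6033, 0.2535, 0.0742]
tcp_rot: [0.191, -0.055, 0.98, -0.014]
contact_force: [5.6, -1.5, -28.4]
opening: 0.128
gripper_force: 39.7
```

```bash
python3 -c "from h import *;st()"
```

```text
t 21.85 pos [0.6033 0.2535 0.0742] zax [ 0.376 -0.007 -0.926] yax [-0.102  0.994 -0.049] F [  5.6  -1.5 -28.4] open 0.128 gf 39.7 q [-0.94  0.79  0.61  2.   -1.1   0.24  2.18]
```

carry_out --deltas '[[5,[0,0,-0.3],0],[5,[-0.5,-0.05,-0.5],0],[5,[-1,-0.1,-0.6],0],[5,[-1.5,-0.15,-0.7],0],[5,[-1.5,-0.15,-0.7],0]]'

```text
clock: 22.27
eef_pos: [0.5943, 0.2526, 0.0741]
tcp_rot: [0.19, -0.053, 0.98, -0.018]
contact_force: [6.5, -4.8, -22.0]
opening: 0.129
gripper_force: 39.8
```

```bash
python3 -c "from h import *;st()"
```

```text
t 22.27 pos [0.5943 0.2526 0.0741] zax [ 0.374 -0.014 -0.928] yax [-0.097  0.994 -0.055] F [  6.5  -4.8 -22. ] open 0.129 gf 39.8 q [-0.96  0.79  0.62  2.01 -1.1   0.23  2.17]
```

carry_out --deltas '[[5,[-0.7,-0.05,-0.5],0],[5,[-1.4,-0.1,-1],0],[5,[-2,-0.15,-1.2],0]]'

```text
clock: 22.52
eef_pos: [0.5847, 0.2517, 0.0739]
tcp_rot: [0.188, -0.049, 0.981, -0.022]
contact_force: [10.8, -13.3, -0.7]
opening: 0.133
gripper_force: 40.2
```

carry_out --deltas '[[5,[-0.5,0,-0.5],0],[5,[-1,0,-1],0],[5,[-1,0,-1],0]]'

```text
clock: 22.77
eef_pos: [0.583, 0.2515, 0.0735]
tcp_rot: [0.188, -0.046, 0.981, -0.024]
contact_force: [8.6, -17.5, 21.3]
opening: 0.134
gripper_force: 40.3
```

Run:
```python
from h import *
st()
b=cam('side');a=cam('top')
o=np.hstack([cv2.resize(b['img'][110:190,195:305],None,fx=3.6,fy=3.6),cv2.resize(a['img'][145:225,140:250],None,fx=3.6,fy=3.6)])
cv2.imwrite('pics/pull.png',o[:,:,::-1])
```

```text
t 22.77 pos [0.583  0.2515 0.0735] zax [ 0.372 -0.03  -0.928] yax [-0.081  0.995 -0.065] F [  8.6 -17.5  21.3] open 0.134 gf 40.3 q [-1.    0.79  0.64  2.03 -1.1   0.23  2.14]
```

View pics/pull.png

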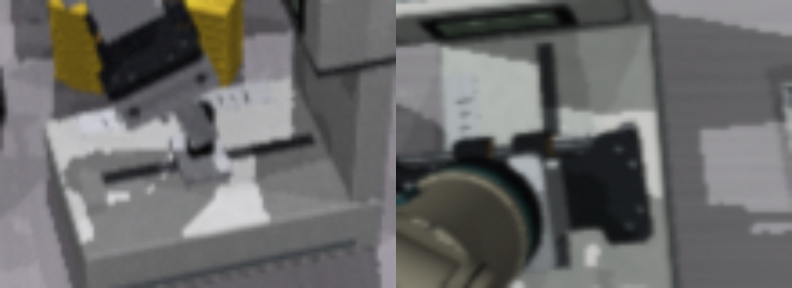

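The paddle is held in the fingers at the carriage and drawn about 52 mm; the gripper hides the pointer. I've used my picture allowance, so I'll refine the draw target numerically from the first top picture.

Run:
```python
from h import *
g=cv2.cvtColor(cv2.imread('pics/top0.png'),cv2.COLOR_BGR2GRAY).astype(int)
print('ptr',g[167:177,164:171].mean(1).round().tolist(),'tip cols row171-2',g[171:173,158:170].tolist())
print('mark');print(g[193:204,157:168])
```

```text
ptr [173.0, 167.0, 161.0, 139.0, 75.0, 93.0, 152.0, 163.0, 164.0, 164.0] tip cols row171-2 [[172, 166, 156, 146, 123, 106, 98, 82, 71, 70, 69, 67], [154, 139, 134, 136, 122, 95, 89, 79, 90, 92, 94, 99]]
mark
[[172 171 170 169 173 174 174 177 171 151 138]
 [174 172 167 163 167 174 176 176 174 163 150]
 [168 155 152 153 153 159 168 173 175 175 168]
 [162 135 124 128 121 126 135 155 167 176 169]
 [165 144 134 132 130 115  95 114 141 172 168]
 [165 142 128 127 129 113  91 102 132 170 166]
 [164 132  93  79  80  97 117 126 146 171 166]
 [172 160 130 103 104 136 169 172 173 174 164]
 [175 174 171 170 171 175 177 177 177 176 165]
 [175 176 175 175 177 177 178 177 177 177 167]
 [176 173 167 163 165 171 177 178 177 177 175]]
```

carry_out --deltas '[[5,[-0.6,-0.3,0],0],[5,[-1.2,-0.4,0],0],[5,[-1.2,-0.4,0],0]]'

```text
clock: 23.12
eef_pos: [0.5691, 0.25, 0.0736]
tcp_rot: [0.183, -0.047, 0.982, -0.026]
contact_force: [11.2, -15.2, 8.9]
opening: 0.136
gripper_force: 40.2
```

```bash
python3 -c "from h import *;st()"
```

```text
t 23.12 pos [0.5691 0.25   0.0736] zax [ 0.362 -0.033 -0.932] yax [-0.082  0.994 -0.067] F [ 11.2 -15.2   8.9] open 0.136 gf 40.2 q [-1.01  0.78  0.64  2.06 -1.1   0.23  2.13]
```

Target draw is about 67.5 mm and the current one about 66 mm. A nudge, then hold.

carry_out --deltas '[[5,[-0.2,-0.1,0],0],[5,[-0.2,-0.1,0],0],[5,[-0.2,-0.1,0],0],[5,[-0.2,-0.1,0],0],[5,[-0.2,-0.1,0],0]]'

```text
clock: 23.53
eef_pos: [0.5677, 0.2498, 0.0736]
tcp_rot: [0.182, -0.047, 0.982, -0.026]
contact_force: [11.0, -13.7, 6.9]
opening: 0.136
gripper_force: 40.2
```

Run:
```python
from h import *
st()
s=env.read_state();z=np.array([.362,-.03,-.932])
g=s['eef_pos']-.019*z;g0=np.array([.6352,.2568,.0741])-.019*np.array([.397,.007,-.918])
d=g0-g;print('draw',d[0]*.9953+d[1]*.097)
# predicted pointer & mark pixel in top and side now; darkness profile in top near pointer
a=cam('top')
gr=cv2.cvtColor(a['img'],cv2.COLOR_RGB2GRAY).astype(int)
print(gr[192:205,156:176])
```

```text
t 23.53 pos [0.5677 0.2498 0.0736] zax [ 0.361 -0.033 -0.932] yax [-0.083  0.994 -0.068] F [ 11.  -13.7   6.9] open 0.136 gf 40.2 q [-1.01  0.78  0.64  2.06 -1.1   0.23  2.13]
draw 0.06714610602195152
[[ 48  25  23  25  25  24  24  24  23  28  37  54  74  79  74  67  54  30
   25  26]
 [ 39  25  25  24  24  23  23  25  26  30  42  60  84  87  81  75  62  42
   41  47]
 [ 48  24  21  20  20  20  18  21  23  26  36  47  53  54  52  64  84  90
   95 109]
 [ 37  17  13  10   8   7   8   7  10  16  36  56  52  34  40  90 142 156
  163 172]
 [ 17  14  12  13  13  11  12  10  10   9  12  17  16  14  35 102 163 177
  179 180]
 [ 30  29  28  27  27  22  20  16  14  11  10  10  10   9  20  67 127 166
  177 179]
 [ 63  60  56  54  52  46  39  35  26  18  15  13  10   9   8  23  60 117
  163 176]
 [ 92  90  87  82  78  71  63  56  47  38  30  22  14  12   9   9  17  46
  106 156]
 [ 99 105 112 113 115 106  90  81  70  58  50  36  25  15  12  11  10  13
   31  70]
 [ 78  77  78  82  95 106 109 113  97  78  63  49  41  26  18  12   6   6
    9  26]
 [ 73  72  71  70  71  72  77  91 109 113  93  71  52  37  28  18  11   7
    7  12]
 [ 71  70  69  67  66  65  64  65  73  89 102 101  75  57  42  30  20  13
    8   8]
 [ 70  68  67  67  65  64  61  61  60  63  74  95 103  85  61  41  29  21
   11   7]]
```

carry_out --deltas '[[5,[0,0,0],0],[5,[0,0,0],0],[5,[0,0,0],0],[5,[0,0,0],0],[5,[0,0,0],0],[5,[0,0,0],0],[5,[0,0,0],0],[5,[0,0,0],0]]'

```text
clock: 24.25
eef_pos: [0.5677, 0.2498, 0.0736]
tcp_rot: [0.182, -0.047, 0.982, -0.026]
contact_force: [11.6, -13.4, 7.9]
opening: 0.136
gripper_force: 40.2
```

carry_out --deltas '[[5,[0,0,0],0],[5,[0,0,0],0],[5,[0,0,0],0],[5,[0,0,0],0],[5,[0,0,0],0],[5,[0,0,0],0],[5,[-0.15,-0.02,0],0],[5,[-0.3,-0.03,0],0]]'

```text
clock: 24.92
eef_pos: [0.5645, 0.2495, 0.0736]
tcp_rot: [0.181, -0.047, 0.982, -0.026]
contact_force: [11.2, -14.9, 2.6]
opening: 0.14
gripper_force: 40.1
```

carry_out --deltas '[[5,[0,0,0],0],[5,[0,0,0],0],[5,[0,0,0],0],[5,[0,0,0],0],[5,[0,0,0],0],[5,[0,0,0],0],[5,[0,0,0],0],[5,[0,0,0],0]]'

```text
clock: 25.58
eef_pos: [0.5645, 0.2495, 0.0736]
tcp_rot: [0.181, -0.047, 0.982, -0.026]
contact_force: [10.8, -14.9, 4.3]
opening: 0.14
gripper_force: 40.2
```

carry_out --deltas '[[5,[0,0,0],0],[5,[0,0,0],0],[5,[0,0,0],0],[5,[0,0,0],0],[5,[0,0,0],0],[5,[0.2,0.02,0],0],[5,[0.4,0.04,0],0],[5,[0.5,0.05,0],0]]'

```text
clock: 26.25
eef_pos: [0.5711, 0.2501, 0.0737]
tcp_rot: [0.184, -0.048, 0.981, -0.028]
contact_force: [10.1, -10.8, -1.0]
opening: 0.137
gripper_force: 40.2
```

carry_out --deltas '[[5,[0,0,0],0],[5,[0,0,0],0],[5,[0,0,0],0],[5,[0,0,0],0],[5,[0,0,0],0],[5,[0,0,0],0],[5,[0,0,0],0],[5,[0,0,0],0]]'

```text
clock: 26.92
eef_pos: [0.571, 0.25, 0.0737]
tcp_rot: [0.184, -0.048, 0.981, -0.028]
contact_force: [10.1, -11.9, 0.5]
opening: 0.139
gripper_force: 40.2
```

carry_out --deltas '[[5,[0,0,0],0],[5,[0,0,0],0],[5,[0,0,0],0],[5,[0,0,0],0],[5,[0,0,0],0]]'

```text
clock: 27.33
eef_pos: [0.571, 0.25, 0.0737]
tcp_rot: [0.184, -0.048, 0.981, -0.028]
contact_force: [10.2, -12.1, -0.4]
opening: 0.134
gripper_force: 40.2
```

```bash
python3 -c "from h import *;st()"
```

```text
t 27.33 pos [0.571  0.25   0.0737] zax [ 0.364 -0.037 -0.93 ] yax [-0.083  0.994 -0.073] F [ 10.2 -12.1  -0.4] open 0.134 gf 40.2 q [-1.02  0.78  0.65  2.05 -1.09  0.23  2.13]
```

Held at each of the three positions. Leading the slide home slowly.

carry_out --deltas '[[5,[0.5,0.05,0],0],[5,[1.1,0.1,0],0],[5,[1.7,0.15,0],0],[5,[2.3,0.2,0],0],[5,[2.9,0.27,0],0],[5,[3.5,0.33,0],0],[5,[4.1,0.38,0],0],[5,[4.1,0.38,0],0]]'

```text
clock: 28.0
eef_pos: [0.6116, 0.2542, 0.0737]
tcp_rot: [0.184, -0.048, 0.981, -0.028]
contact_force: [7.4, -11.0, 4.2]
opening: 0.137
gripper_force: 40.3
```

```bash
python3 -c "from h import *;st()"
```

```text
t 28.0 pos [0.6116 0.2542 0.0737] zax [ 0.363 -0.036 -0.931] yax [-0.085  0.994 -0.072] F [  7.4 -11.    4.2] open 0.137 gf 40.3 q [-1.    0.84  0.71  1.95 -1.05  0.32  2.09]
```

carry_out --deltas '[[5,[0.5,0.05,0],0],[5,[1,0.1,0],0],[5,[1.5,0.15,0],0],[5,[2,0.2,0],0],[5,[2.4,0.23,0],0],[5,[2.6,0.25,0],0],[5,[2.6,0.25,0],0]]'

```text
clock: 28.58
eef_pos: [0.6344, 0.2566, 0.0736]
tcp_rot: [0.181, -0.049, 0.982, -0.027]
contact_force: [-3.8, -12.2, 12.7]
opening: 0.139
gripper_force: 40.4
```

```bash
python3 -c "from h import *;st()"
```

```text
t 28.58 pos [0.6344 0.2566 0.0736] zax [ 0.358 -0.035 -0.933] yax [-0.086  0.994 -0.07 ] F [ -3.8 -12.2  12.7] open 0.139 gf 40.4 q [-0.99  0.87  0.74  1.89 -1.02  0.38  2.07]
```

The force reversed at the home stop, so the slide is home. Opening, then backing out.

carry_out --deltas '[[20,[0,0,0],0],[45,[0,0,0],0],[45,[0,0,0],0],[45,[0,0,0],0],[45,[0,0,0],0],[45,[-1,-0.1,0],0],[45,[-3,-0.3,1],0],[45,[-6,-0.5,4],0]]'

```text
clock: 29.25
eef_pos: [0.5694, 0.2597, 0.1065]
tcp_rot: [0.175, -0.053, 0.983, -0.023]
contact_force: [0.2, 0.1, 0.9]
opening: 0.451
gripper_force: 0.0
```

carry_out --deltas '[[45,[-2,-1,3],0],[20,[-3,-3,7],0],[0,[-3,-6,10],0],[0,[-3,-9,12],0],[0,[-3,-13,12],0],[0,[-3,-17,12],0],[0,[-3,-21,12],0],[0,[-3,-25,12],0]]'

```text
clock: 29.92
eef_pos: [0.5404, 0.0097, 0.2294]
tcp_rot: [0.177, -0.054, 0.982, -0.022]
contact_force: [0.3, 0.1, -1.0]
opening: 0.011
gripper_force: 0.0
```

Run:
```python
from h import *
st()
a=cam('top');old=cv2.cvtColor(cv2.imread('pics/top0.png'),cv2.COLOR_BGR2GRAY).astype(int)
g=cv2.cvtColor(a['img'],cv2.COLOR_RGB2GRAY).astype(int)
for i in(old,g): print('ptr',i[167:177,163:169].mean(1).round().tolist(),'mark',i[193:203,158:163].mean(1).round().tolist())
```

```text
t 29.92 pos [0.5404 0.0097 0.2294] zax [ 0.35  -0.024 -0.936] yax [-0.098  0.993 -0.062] F [ 0.3  0.1 -1. ] open 0.011 gf 0.0 q [-0.79  0.42  0.93  2.16 -0.78  0.46  2.38]
ptr [175.0, 169.0, 164.0, 147.0, 83.0, 90.0, 150.0, 163.0, 164.0, 164.0] mark [171.0, 169.0, 154.0, 127.0, 131.0, 128.0, 96.0, 127.0, 172.0, 176.0]
ptr [199.0, 199.0, 192.0, 165.0, 98.0, 114.0, 184.0, 197.0, 199.0, 198.0] mark [188.0, 186.0, 171.0, 141.0, 146.0, 142.0, 108.0, 141.0, 189.0, 193.0]
```

The pointer is back at its home row and the marker row is unchanged. On to the bar key.

carry_out --deltas '[[0,[0,-3.5,0],-4],[0,[0,-7,0],-8],[0,[0,-11,0],-12],[0,[0.3,-15,0],-16],[0,[0.6,-19,-2],-20],[0,[1,-23,-5],-20],[0,[1,-26,-8],-20],[0,[1,-26.3,-10],-20]]'

```text
clock: 30.63
eef_pos: [0.5508, -0.2557, 0.1311]
tcp_rot: [0.17, 0.12, 0.977, -0.055]
contact_force: [0.3, -1.8, -2.0]
opening: 0.007
gripper_force: 0.0
```

```bash
python3 -c "from h import *;st()"
```

```text
t 30.63 pos [ 0.5508 -0.2557  0.1311] zax [ 0.319 -0.149 -0.936] yax [ 0.253  0.965 -0.067] F [ 0.3 -1.8 -2. ] open 0.007 gf 0.0 q [ 0.05  0.59  0.48  2.1  -1.08  0.29  2.76]
```

carry_out --deltas '[[0,[0,0.2,-2.5],0],[0,[0,0.2,-4.5],0],[0,[0,0.2,-5.5],0],[0,[0,0.2,-6.1],0],[0,[0,0.2,-6.1],0]]'

```text
clock: 31.05
eef_pos: [0.5611, -0.2537, 0.0863]
tcp_rot: [0.154, 0.118, 0.98, -0.048]
contact_force: [1.7, 0.8, -0.6]
opening: 0.003
gripper_force: 0.0
```

```bash
python3 -c "from h import *;st()"
```

```text
t 31.05 pos [ 0.5611 -0.2537  0.0863] zax [ 0.291 -0.131 -0.948] yax [ 0.247  0.967 -0.058] F [ 1.7  0.8 -0.6] open 0.003 gf 0.0 q [ 0.13  0.66  0.36  2.07 -1.1   0.23  2.76]
```

carry_out --deltas '[[0,[-0.7,0,-1],0],[0,[-1.2,0,-1.2],0],[0,[-1.2,0,-1.2],0]]'

```text
clock: 31.3
eef_pos: [0.5517, -0.2558, 0.0812]
tcp_rot: [0.148, 0.119, 0.981, -0.046]
contact_force: [-0.0, 0.9, -0.4]
opening: 0.005
gripper_force: 0.0
```

carry_out --deltas '[[0,[-0.5,0,-0.3],0],[0,[-1,0,-0.5],0],[0,[-1,0,-0.5],0]]'

```text
clock: 31.55
eef_pos: [0.5439, -0.2571, 0.0797]
tcp_rot: [0.144, 0.119, 0.981, -0.045]
contact_force: [0.4, -0.1, 0.1]
opening: 0.007
gripper_force: 0.0
```

```bash
python3 -c "from h import *;st()"
```

```text
t 31.55 pos [ 0.5439 -0.2571  0.0797] zax [ 0.272 -0.123 -0.954] yax [ 0.247  0.967 -0.054] F [ 0.4 -0.1  0.1] open 0.007 gf 0.0 q [ 0.15  0.66  0.35  2.09 -1.1   0.23  2.79]
```

carry_out --deltas '[[0,[0.4,0.2,-0.7],0],[0,[0.6,0.3,-1.2],0],[0,[0.7,0.3,-1.6],0],[0,[0.7,0.3,-1.6],0]]'

```text
clock: 31.88
eef_pos: [0.5552, -0.2546, 0.0667]
tcp_rot: [0.141, 0.119, 0.982, -0.043]
contact_force: [0.5, 1.2, 4.8]
opening: 0.004
gripper_force: 1.9
```

```bash
python3 -c "from h import *;st()"
```

```text
t 31.88 pos [ 0.5552 -0.2546  0.0667] zax [ 0.266 -0.119 -0.957] yax [ 0.245  0.968 -0.052] F [0.5 1.2 4.8] open 0.004 gf 1.9 q [ 0.15  0.7   0.34  2.06 -1.1   0.23  2.77]
```

Contact on the key. Pressing further.

carry_out --deltas '[[0,[-0.2,0,-0.4],0],[0,[-0.3,0,-0.8],0],[0,[-0.3,0,-0.8],0]]'

```text
clock: 32.13
eef_pos: [0.554, -0.2558, 0.0627]
tcp_rot: [0.138, 0.119, 0.982, -0.042]
contact_force: [-2.3, 2.3, 10.2]
opening: 0.003
gripper_force: 4.3
```

carry_out --deltas '[[0,[-0.1,0,-0.3],0],[0,[-0.2,0,-0.6],0],[0,[-0.2,0,-0.6],0]]'

```text
clock: 32.38
eef_pos: [0.5545, -0.2559, 0.0618]
tcp_rot: [0.138, 0.119, 0.982, -0.041]
contact_force: [-11.1, 8.3, 35.2]
opening: 0.003
gripper_force: 17.0
```

Bottomed out at 35 N, so the bar key is fully down. Letting it up and retreating.

carry_out --deltas '[[0,[0,0,1.5],0],[0,[-0.5,0,4],0],[0,[-1,0,8],0],[0,[-1,0,12],0],[0,[-1,0,15],0],[0,[-1,0,15],0],[0,[-1,0,15],0]]'

```text
clock: 32.97
eef_pos: [0.5437, -0.2565, 0.2094]
tcp_rot: [0.137, 0.119, 0.983, -0.042]
contact_force: [-0.3, 0.6, -0.5]
opening: 0.004
gripper_force: 0.0
```

Run:
```python
from h import *
st()
b=cam('side');old=cv2.cvtColor(cv2.imread('pics/side0.png'),cv2.COLOR_BGR2RGB)
h=cv2.cvtColor(b['img'],cv2.COLOR_RGB2HSV)[195:285,235:320];m=cv2.inRange(h,(8,90,60),(22,255,255))
for c in cv2.findContours(m,0,2)[0]:
    if cv2.contourArea(c)>20:x,y,w,hh=cv2.boundingRect(c);print(x+235,y+195,w,hh)
c,s=np.cos(.135),np.sin(.135)
P=[[.5944,-.0223,z] for z in(.004,.084)];print('expected pack base/top px',proj(b,P).round(0).tolist())
```

```text
t 32.97 pos [ 0.5437 -0.2565  0.2094] zax [ 0.259 -0.115 -0.959] yax [ 0.244  0.968 -0.05 ] F [-0.3  0.6 -0.5] open 0.004 gf 0.0 q [-0.14  0.53  0.79  1.97 -0.75  0.61  2.44]
279 258 19 21
277 227 14 26
expected pack base/top px [[275.0, 247.0], [276.0, 226.0]]
```

The pack's mask matches where it was set down, upright. Handing in.

```bash
python3 -c "
from workcell import env
print(env.finish_job())"
```

```text
the job is handed in; nothing more can be done
None
```

I handed the job in at about 33 s with every step done in order, though no verdict came back; the gripper hid the pointer during the hold, so I set its level from a measured draw of about 67.5 mm (held there, then 3 mm either side). I reached the slide with a 25° tool tilt, built up by driving the arm against its reach limit because the moves offer no tilt.

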